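# Build the spacer stack on the setting arbor

## Robot

A 6-joint arm with a two-finger parallel gripper is mounted at the origin on the work surface. World frame = base frame: x ahead of the robot, y to its left, z up, the work surface at z = 0. Lengths are in m, angles in rad, forces in N, time in s.
With the tool pointing down it reaches from about 0.35 to 0.925 m from the base axis. Payload 6.4 kg.
Tool frame: the origin (TCP) lies at the very end of the fingers, on their centre line; the grasp point (between the pads) lies 19 mm behind it; z points along the fingers, y is the line along which they close (so a half turn about z gives the same grasp; the last joint's range is limited). The gripper opens to 85 mm and grips with 20 to 120 N. Pads are 22 mm wide; open, the fingers measure 114 mm over their backs; the gripper's body (76 mm by 85 mm) begins 54 mm behind the grasp point. The pads swing forward as they close: fully open they stand 13 mm farther back than shut.
Start: joints at [-1.486, 0.245, 1.558, -0, 1.339, -0.174], TCP at [0.166, -0.628, 0.231] pointing down, gripper open.
Joint ranges: [-3.13, 3.13], [-1.02, 2.26], [0.13, 2.54], [-0.95, 4.09], [0.21, 2.88], [-2.74, 2.74]. Speed limits (rad/s): [2.57, 2.57, 3.14, 3.14, 3.14, 3.14].

## Interface

Orientations are given as [roll, pitch, yaw] about the fixed x, y, z axes, in that order (R = Rz(yaw) Ry(pitch) Rx(roll)).
In Python, from workcell import r, imaging, models gives the robot as it stands.
- The arm moves only by the tool send_rows, never from a script. Its argument "steps" is a list of rows, each an object with "gripper": the closure, from 0 (fully open) to 1 (shut); "travel": the shift along the tool's x, y, z as a fraction of full scale, a list of three; "twist": the turn about the tool's z as a fraction of full scale. A call has 1 to 20 rows; each row shifts and turns the commanded pose from where the row before left it, along the tool's axes as they then stand; what a row does not reach is not made up. Full scale, the value 1, is 60 mm for a shift and 10 degrees for a turn. A row lasts 1/8 s, in which the tool goes at most 62.5 mm and 10.7 degrees, less where a joint would pass 70% of its speed; a pose out of reach is approached as far as the arm can. A call with a number of a shift or a turn outside -1 to 1 is refused whole. A call with a gripper value outside its range is refused whole. The fingers move at their own pace and stop on an object; "newtons" is the grip in N (left out, the last holds). Time passes only in rows, so rows that do not move let the fingers close. It gives the time, the measured TCP pose, the force, the opening and the grip force at its end, in the units of the state.
- r.get_state(): the state, without advancing time (a new reading comes with each control period).
- imaging.grab_frame(name): name is "scene" or "side" or "wrist"; returns a dict with "pixels" (420x560x3 uint8, red, green, blue), "fov_y" (degrees; the focal length in pixels is half the picture's height over the tangent of half this angle, whatever the lens; pixels are square), "cx", "cy" (the principal point, pixels), "dist" ([k1, k2, p1, p2, k3] as OpenCV has them; the pictures are not rectified), "rvec" (rotation vector, rad) and "tvec" (3), from world to camera coordinates, as OpenCV has them; the wrist camera has in their place "mount" (4x4, takes a point from camera to tool coordinates, whose origin is the TCP and whose axes are the flange's). Camera axes: x right, y down, z forward; pixel columns grow to the right and rows downward; lengths in m; the calibration is good to about 2 mm. A picture is of the moment at which its call begins: read the wrist's pose just before it. There is no depth.
- r.finish_job(): hands the job in; it is judged then, once.
Trained networks look in a picture, given as the dict that the camera call returned (one of the last four; its "shot" number tells which), for a name from the list of things; names that differ only in an ending like _2 or _b are one class to them, and where a whole thing is asked for, a point or a joint stands for the part that bears it (a point fixed in the world has none). Each returns a list of dicts, best first, with "p" (0 to 1); they miss things now and then, are a little off and sometimes report something else, mostly with a low value. They report only what shows in the picture. A call takes as long as a camera call. They do not tell look-alikes from the thing itself.
- models.spot_in(thing, picture): "extent" ([left, top, right, bottom] in pixels, round what is visible of it).
- models.outline_of(thing, picture): "region" (420x560 bool, what is visible of it) and "extent" ([left, top, right, bottom] in pixels, round what is visible of it).
- models.landmark_of(thing, picture): "position" ([column, row] in pixels: a listed point, or the origin of a listed thing).
The state is a dict: "time_s": time; "joints": joint angles; "joint_velocities": joint speeds; "effort": joint torques, N m; "tool_pos": TCP position; "tool_rot": TCP orientation; "wrist_force": force on the tool from outside, world axes, zero at the start; "moment": the same for the moment, N m; "grip_width": opening from 0.0 (shut) to 1.0 (fully open); "grip_force": force on a finger pad.
Only numpy, scipy, OpenCV 4.12 (cv2) and the standard library are available. Lean on these libraries where they do the work, as an engineer would, in place of code of your own. Each camera call takes 0.05 s, during which the arm holds its last target. There are 200 camera calls.

## Task

Take the hold-down cap off the upright arbor and stand it, open end down, on the round cork pad. Thread every steel spacer ring that lies on the bench onto the arbor in order of size, the widest at the bottom and the narrowest on top, each lying flat on the one below; only then put the cap back over the arbor so that it sits on the top ring. Leave the bottle, the beaker and the wrench alone.

Things in the scene. Friction and masses are not known exactly. Their poses are not given: they have to be found in the camera images.
- fixture: Fixed setting fixture: square steel base plate 100 x 100 mm, 10 mm thick, with a dark round boss 28 mm in diameter that rises to 22 mm above the bench, and from it an upright steel arbor 17 mm in diameter whose tip is 80 mm above the bench. Origin at the centre of the plate's underside, on the arbor's axis; z up.
- seat (a point): Point on the arbor's axis at the top of the boss (22 mm above the bench), where the lowest ring comes to rest.
- arbor_tip (a point): Top of the arbor on its axis, 80 mm above the bench, 58 mm above the seat; the last 10 mm taper from 17 mm to 8 mm in diameter.
- pad: Fixed round cork pad, 110 mm in diameter, 6 mm thick, flat on the bench. Origin at the centre of its underside.
- pad_top (a point): Centre of the pad's upper face, 6 mm above the bench.
- cap: Loose hold-down cap, about 80 g: an aluminium cylinder 34 mm in diameter and 46 mm tall, closed on top (6 mm thick) with a thin dark band near the top, open below with a bore 23 mm in diameter and 40 mm deep. Origin at the centre of its open underside; z towards the closed top. At the start it hangs over the arbor, its closed top resting on the tip, so its underside is 40 mm above the bench; with rings on the arbor it rests on the top ring instead.
- ring64: Loose flat dark steel spacer ring, 64 mm outer diameter, 9 mm thick, with a bore 23 mm in diameter (the same in every ring), about 200 g. Lies flat on the bench between the fixture and the pad; may be absent (None) in a run. Origin at the centre of its underside as built; z along its axis. Both faces are alike.
- ring56: Loose flat dark steel spacer ring, 56 mm outer diameter, 9 mm thick, with a bore 23 mm in diameter (the same in every ring), about 145 g. Lies flat on the bench between the fixture and the pad; may be absent (None) in a run. Origin at the centre of its underside as built; z along its axis. Both faces are alike.
- ring48: Loose flat dark steel spacer ring, 48 mm outer diameter, 9 mm thick, with a bore 23 mm in diameter (the same in every ring), about 100 g. Lies flat on the bench between the fixture and the pad; may be absent (None) in a run. Origin at the centre of its underside as built; z along its axis. Both faces are alike.
- ring40: Loose flat dark steel spacer ring, 40 mm outer diameter, 9 mm thick, with a bore 23 mm in diameter (the same in every ring), about 60 g. Lies flat on the bench between the fixture and the pad; may be absent (None) in a run. Origin at the centre of its underside as built; z along its axis. Both faces are alike.
- ring32: Loose flat dark steel spacer ring, 32 mm outer diameter, 9 mm thick, with a bore 23 mm in diameter (the same in every ring), about 30 g. Lies flat on the bench between the fixture and the pad; may be absent (None) in a run. Origin at the centre of its underside as built; z along its axis. Both faces are alike.
- bottle: Bystander: amber glass bottle with a white cap, 72 mm in diameter, 150 mm tall, on the bench to the left; to be left alone. Origin at the centre of its underside.
- beaker: Bystander: open glass beaker, about 70 mm in diameter, 90 mm tall, on the bench to the right; to be left alone. Origin at the centre of its underside.
- wrench: Bystander: steel wrench about 170 mm long, lying flat across the far side of the bench; to be left alone. Origin near its middle.
Things that resemble listed ones, but are neither listed nor needed, are in the scene too. Leave any green or purple look-alike of the ring64 alone. Of the things shaped like the cap, the aluminium one is meant.

How it is judged:
On the way, in this order (a step that is already met when the one before it is completed fails the run):
1. the cap stands upright on the cork pad, let go (horizontal distance between cap and pad_top below 0.045 m and z of cap in the frame of pad_top between -0.004 and 0.004 m and angle between cap's own z axis and vertical below 0.12 rad and contact force between the fingers and cap below 0.3 N and linear speed of cap below 0.03 m/s), for 0.2 s.
2. all rings present lie on the arbor, widest lowest, while the cap still stands on the pad (horizontal distance between each of ring64, ring56, ring48, ring40, ring32 and seat below 0.005 m and (angle between ring64's own z axis and vertical below 0.12 rad or angle between ring64's own z axis and vertical above 3.02 rad) and z of each of ring64, ring56, ring48, ring40, ring32 in the frame of seat below 0.048 m and linear speed of each of ring64, ring56, ring48, ring40, ring32 below 0.03 m/s and (angle between ring56's own z axis and vertical below 0.12 rad or angle between ring56's own z axis and vertical above 3.02 rad) and (angle between ring48's own z axis and vertical below 0.12 rad or angle between ring48's own z axis and vertical above 3.02 rad) and (angle between ring40's own z axis and vertical below 0.12 rad or angle between ring40's own z axis and vertical above 3.02 rad) and (angle between ring32's own z axis and vertical below 0.12 rad or angle between ring32's own z axis and vertical above 3.02 rad) and ((angle between ring64's own z axis and vertical below 1 rad and z of ring56 in the frame of ring64 above 0.005 m) or (angle between ring64's own z axis and vertical above 2 rad and z of ring56 in the frame of ring64 below -0.005 m)) and ((angle between ring64's own z axis and vertical below 1 rad and z of ring48 in the frame of ring64 above 0.005 m) or (angle between ring64's own z axis and vertical above 2 rad and z of ring48 in the frame of ring64 below -0.005 m)) and ((angle between ring64's own z axis and vertical below 1 rad and z of ring40 in the frame of ring64 above 0.005 m) or (angle between ring64's own z axis and vertical above 2 rad and z of ring40 in the frame of ring64 below -0.005 m)) and ((angle between ring64's own z axis and vertical below 1 rad and z of ring32 in the frame of ring64 above 0.005 m) or (angle between ring64's own z axis and vertical above 2 rad and z of ring32 in the frame of ring64 below -0.005 m)) and ((angle between ring56's own z axis and vertical below 1 rad and z of ring48 in the frame of ring56 above 0.005 m) or (angle between ring56's own z axis and vertical above 2 rad and z of ring48 in the frame of ring56 below -0.005 m)) and ((angle between ring56's own z axis and vertical below 1 rad and z of ring40 in the frame of ring56 above 0.005 m) or (angle between ring56's own z axis and vertical above 2 rad and z of ring40 in the frame of ring56 below -0.005 m)) and ((angle between ring56's own z axis and vertical below 1 rad and z of ring32 in the frame of ring56 above 0.005 m) or (angle between ring56's own z axis and vertical above 2 rad and z of ring32 in the frame of ring56 below -0.005 m)) and ((angle between ring48's own z axis and vertical below 1 rad and z of ring40 in the frame of ring48 above 0.005 m) or (angle between ring48's own z axis and vertical above 2 rad and z of ring40 in the frame of ring48 below -0.005 m)) and ((angle between ring48's own z axis and vertical below 1 rad and z of ring32 in the frame of ring48 above 0.005 m) or (angle between ring48's own z axis and vertical above 2 rad and z of ring32 in the frame of ring48 below -0.005 m)) and ((angle between ring40's own z axis and vertical below 1 rad and z of ring32 in the frame of ring40 above 0.005 m) or (angle between ring40's own z axis and vertical above 2 rad and z of ring32 in the frame of ring40 below -0.005 m)) and horizontal distance between cap and pad_top below 0.045 m and z of cap in the frame of pad_top between -0.004 and 0.004 m and angle between cap's own z axis and vertical below 0.12 rad), for 0.2 s.
At the end, for the whole second after the job is handed in: Every ring present is on the arbor within 5 mm of its axis, flat within 0.12 rad, wider ones below narrower, none above 48 mm over the seat; the cap is over the arbor on the stack, within 6 mm of the axis and 0.12 rad of upright, underside 22 to 50 mm over the seat; all at rest (0.03 m/s) (horizontal distance between each of ring64, ring56, ring48, ring40, ring32 and seat below 0.005 m and (angle between ring64's own z axis and vertical below 0.12 rad or angle between ring64's own z axis and vertical above 3.02 rad) and z of each of ring64, ring56, ring48, ring40, ring32 in the frame of seat below 0.048 m and linear speed of each of ring64, ring56, ring48, ring40, ring32, cap below 0.03 m/s and (angle between ring56's own z axis and vertical below 0.12 rad or angle between ring56's own z axis and vertical above 3.02 rad) and (angle between ring48's own z axis and vertical below 0.12 rad or angle between ring48's own z axis and vertical above 3.02 rad) and (angle between ring40's own z axis and vertical below 0.12 rad or angle between ring40's own z axis and vertical above 3.02 rad) and (angle between ring32's own z axis and vertical below 0.12 rad or angle between ring32's own z axis and vertical above 3.02 rad) and ((angle between ring64's own z axis and vertical below 1 rad and z of ring56 in the frame of ring64 above 0.005 m) or (angle between ring64's own z axis and vertical above 2 rad and z of ring56 in the frame of ring64 below -0.005 m)) and ((angle between ring64's own z axis and vertical below 1 rad and z of ring48 in the frame of ring64 above 0.005 m) or (angle between ring64's own z axis and vertical above 2 rad and z of ring48 in the frame of ring64 below -0.005 m)) and ((angle between ring64's own z axis and vertical below 1 rad and z of ring40 in the frame of ring64 above 0.005 m) or (angle between ring64's own z axis and vertical above 2 rad and z of ring40 in the frame of ring64 below -0.005 m)) and ((angle between ring64's own z axis and vertical below 1 rad and z of ring32 in the frame of ring64 above 0.005 m) or (angle between ring64's own z axis and vertical above 2 rad and z of ring32 in the frame of ring64 below -0.005 m)) and ((angle between ring56's own z axis and vertical below 1 rad and z of ring48 in the frame of ring56 above 0.005 m) or (angle between ring56's own z axis and vertical above 2 rad and z of ring48 in the frame of ring56 below -0.005 m)) and ((angle between ring56's own z axis and vertical below 1 rad and z of ring40 in the frame of ring56 above 0.005 m) or (angle between ring56's own z axis and vertical above 2 rad and z of ring40 in the frame of ring56 below -0.005 m)) and ((angle between ring56's own z axis and vertical below 1 rad and z of ring32 in the frame of ring56 above 0.005 m) or (angle between ring56's own z axis and vertical above 2 rad and z of ring32 in the frame of ring56 below -0.005 m)) and ((angle between ring48's own z axis and vertical below 1 rad and z of ring40 in the frame of ring48 above 0.005 m) or (angle between ring48's own z axis and vertical above 2 rad and z of ring40 in the frame of ring48 below -0.005 m)) and ((angle between ring48's own z axis and vertical below 1 rad and z of ring32 in the frame of ring48 above 0.005 m) or (angle between ring48's own z axis and vertical above 2 rad and z of ring32 in the frame of ring48 below -0.005 m)) and ((angle between ring40's own z axis and vertical below 1 rad and z of ring32 in the frame of ring40 above 0.005 m) or (angle between ring40's own z axis and vertical above 2 rad and z of ring32 in the frame of ring40 below -0.005 m)) and horizontal distance between cap and seat below 0.006 m and angle between cap's own z axis and vertical below 0.12 rad and z of cap in the frame of seat between 0.022 and 0.05 m); the robot touches nothing.
It fails at once if the bottle is disturbed (moved more than 30 mm) (distance of bottle from where it was at the start of the episode above 0.03 m).
It fails at once if the beaker is disturbed (moved more than 30 mm) (distance of beaker from where it was at the start of the episode above 0.03 m).
It fails at once if the wrench is disturbed (moved more than 30 mm) (distance of wrench from where it was at the start of the episode above 0.03 m).
Of ring64, ring56, ring48, ring40, ring32 only 3 to 5 are there at a start; the rules pass over those that are not, and their reading is None.
At some moment in a run one of ring64, ring56, ring48, ring40, ring32 may be knocked a few centimetres aside while the robot is not near it.
It also fails if it takes over 210 s, if anything falls off the work surface, if the arm or the gripper's body presses on something with over 40 N, if the wrist force passes 120 N, or if a joint passes its speed limit or range.

## Working session

There is one attempt and no reset: what is moved stays moved. The work goes in short steps, Python scripts to look and compute and a tool call to move; the robot and the scene stay as the last step left them, time stands still between calls to the robot, and variables do not carry over. Pictures are saved under pics/ and viewed, at most 14 in all, crops included, and the job is handed in when it is done.

Besides the shell and the picture viewer there is one more tool, called by a JSON object that holds its "op" and its "data". send_rows: Moves the arm, as the interface text tells. Shift numbers are shares of 60 mm and turn numbers shares of 10 degrees, none past 1 either way. Its arguments: {"type":"object","properties":{"steps":{"type":"array","items":{"type":"object","properties":{"gripper":{"type":"number"},"travel":{"type":"array","items":{"type":"number"}},"twist":{"type":"number"}}}},"newtons":{"type":"number"}},"required":["steps"]}

```bash
ls; mkdir -p pics
cat > h.py <<'E'
import numpy as np, cv2
from scipy.spatial.transform import Rotation as R
from workcell import r, imaging, models
def toolT():
    s=r.get_state(); T=np.eye(4); T[:3,:3]=R.from_euler('xyz',s['tool_rot']).as_matrix(); T[:3,3]=s['tool_pos']; return T
def grab(n):
    T=toolT(); p=imaging.grab_frame(n)
    h=p['pixels'].shape[0]; f=h/2/np.tan(np.radians(p['fov_y'])/2)
    p['K']=np.array([[f,0,p['cx']],[0,f,p['cy']],[0,0,1.]]); p['D']=np.array(p['dist'],float)
    if 'mount' in p: C=T@np.array(p['mount'])
    else:
        W=np.eye(4); W[:3,:3]=cv2.Rodrigues(np.array(p['rvec'],float))[0]; W[:3,3]=np.ravel(p['tvec']); C=np.linalg.inv(W)
    p['C']=C; return p
def ray(p,uv):
    q=cv2.undistortPoints(np.array(uv,float).reshape(-1,1,2),p['K'],p['D']).reshape(-1,2)
    d=np.c_[q,np.ones(len(q))]@p['C'][:3,:3].T; return p['C'][:3,3],d
def at_z(p,uv,z):
    o,d=ray(p,uv); return o+d*((z-o[2])/d[:,2])[:,None]
def proj(p,X):
    W=np.linalg.inv(p['C']); return cv2.projectPoints(np.array(X,float).reshape(-1,1,3),cv2.Rodrigues(W[:3,:3])[0],W[:3,3],p['K'],p['D'])[0].reshape(-1,2)
def save(p,name,box=None,s=1):
    im=p['pixels'][:,:,::-1]
    if box: a,b,c,d=box; im=im[b:d,a:c]
    cv2.imwrite('pics/'+name,cv2.resize(im,None,fx=s,fy=s))
E
python3 - <<'E'
from h import *
for n in('scene','side'):
    p=grab(n); save(p,n+'0.png'); print(n,p['C'][:3,3].round(3))
    for t in('fixture','pad','cap','ring64','ring56','ring48','ring40','ring32','bottle','beaker','wrench'):
        for d in models.spot_in(t,p)[:4]:
            if d['p']>.2:
                e=d['extent']; print(t,round(d['p'],2),np.round(e),at_z(p,[(e[0]+e[2])/2,(e[1]+e[3])/2],.005).round(3)[0,:2])
print(r.get_state())
E
```

```text
pics
scene [1.071 0.398 1.04 ]
fixture 0.68 [343. 213. 399. 260.] [0.497 0.229]
pad 0.84 [215. 128. 252. 158.] [ 0.509 -0.257]
cap 0.76 [370. 220. 385. 240.] [0.469 0.23 ]
cap 0.7 [406. 244. 424. 260.] [0.459 0.342]
ring64 0.75 [325. 186. 344. 202.] [0.455 0.077]
ring64 0.69 [261. 177. 285. 197.] [ 0.549 -0.065]
ring64 0.69 [267. 143. 288. 161.] [ 0.448 -0.135]
ring64 0.57 [256. 214. 279. 235.] [0.648 0.002]
ring56 0.75 [325. 186. 344. 202.] [0.455 0.077]
ring56 0.69 [261. 177. 285. 197.] [ 0.549 -0.065]
ring56 0.69 [267. 143. 288. 161.] [ 0.448 -0.135]
ring56 0.57 [256. 214. 279. 235.] [0.648 0.002]
ring48 0.75 [325. 186. 344. 202.] [0.455 0.077]
ring48 0.69 [261. 177. 285. 197.] [ 0.549 -0.065]
ring48 0.69 [267. 143. 288. 161.] [ 0.448 -0.135]
ring48 0.57 [256. 214. 279. 235.] [0.648 0.002]
ring40 0.75 [325. 186. 344. 202.] [0.455 0.077]
ring40 0.69 [261. 177. 285. 197.] [ 0.549 -0.065]
ring40 0.69 [267. 143. 288. 161.] [ 0.448 -0.135]
ring40 0.57 [256. 214. 279. 235.] [0.648 0.002]
ring32 0.75 [325. 186. 344. 202.] [0.455 0.077]
ring32 0.69 [261. 177. 285. 197.] [ 0.549 -0.065]
ri
[... 1644 characters left out ...]
: 1.2, 'joints': array([-1.48614337e+00,  2.45063625e-01,  1.55779566e+00,  2.50080201e-05,
        1.33867788e+00, -1.74140260e-01]), 'joint_velocities': array([1.59128989e-03, 9.43038723e-05, 7.04717781e-04, 4.55889844e-05,
       7.88475901e-04, 3.43124172e-04]), 'effort': array([ 6.77306343e-04, -4.29518366e+01, -3.26421511e+01, -1.09498794e-04,
        6.46425251e-04, -1.65847378e-06]), 'tool_pos': array([ 0.16633246, -0.62837932,  0.23131588]), 'tool_rot': array([ 3.14153379e+00, -1.43562472e-05,  2.58787460e-01]), 'wrist_force': array([-0.78465726, -0.7154528 , -0.60411815]), 'moment': array([-0.00127272, -0.01792601,  0.05329295]), 'grip_force': 0.0, 'grip_width': 0.9971898221961781}
```

Run:
```python
import cv2
im=cv2.imread('pics/scene0.png')[110:310,190:450]
cv2.imwrite('pics/c0.png',cv2.resize(im,None,fx=3,fy=3,interpolation=cv2.INTER_CUBIC))
im=cv2.imread('pics/side0.png')[180:345,170:400]
cv2.imwrite('pics/c1.png',cv2.resize(im,None,fx=3.4,fy=3.4,interpolation=cv2.INTER_CUBIC))
```

```text
(no output)
```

View pics/c0.png

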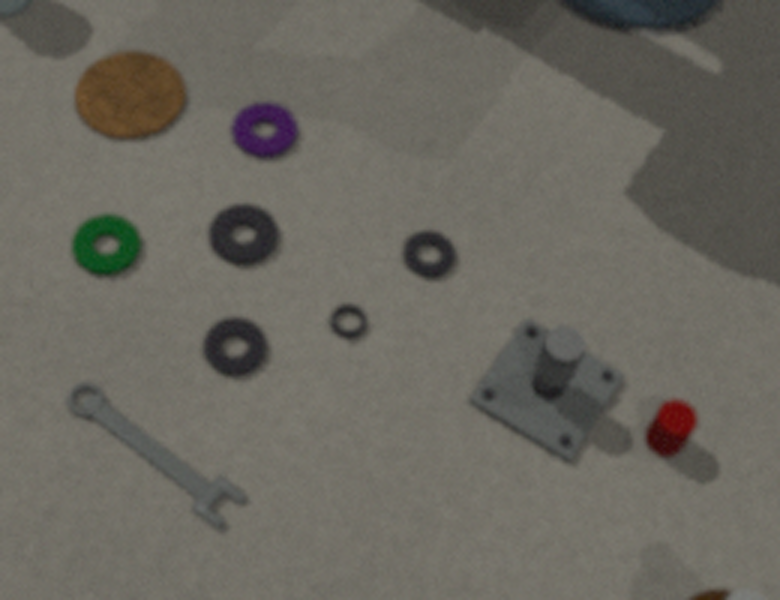

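View pics/c1.png

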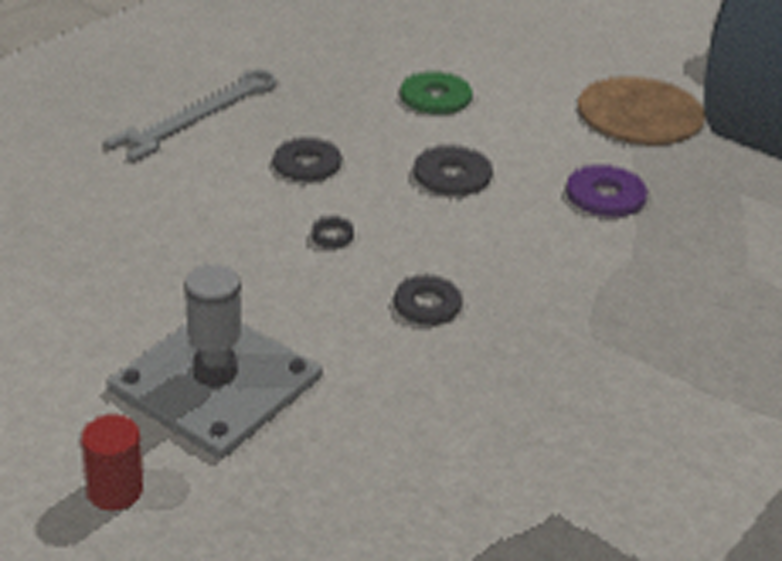

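The crops show these, in full-frame pixels:
- **Cap candidates (scene):** the grey aluminium cap on the fixture at (378,226), and a red look-alike at (414,252). I choose the grey one.
- **Ring candidates (scene):** dark rings at (271,188), (269,226), (333,195) and (306,217). Purple (278,153) and green (226,192) are to be left alone.
- **Pad:** (233,142).

Next I go up and over the middle for a closer look.

{"op": "send_rows", "data": {"steps": [{"gripper": 0, "travel": [0, 0, -0.35], "twist": -0.94}, {"gripper": 0, "travel": [0, 0, -0.35], "twist": -0.94}, {"gripper": 0, "travel": [0, 0, -0.35], "twist": -0.94}, {"gripper": 0, "travel": [0, 0, -0.35], "twist": -0.94}, {"gripper": 0, "travel": [0, 0, -0.35], "twist": -0.94}, {"gripper": 0, "travel": [0, 0, -0.35], "twist": -0.94}, {"gripper": 0, "travel": [0, 0, -0.35], "twist": -0.94}, {"gripper": 0, "travel": [0, 0, -0.35], "twist": -0.94}]}}

```text
time_s: 2.2
tool_pos: [0.1664, -0.6283, 0.4]
tool_rot: [3.142, 0.0, 1.577]
wrist_force: [-0.9, 0.4, -0.2]
grip_width: 1.006
grip_force: 0.0
```

{"op": "send_rows", "data": {"steps": [{"gripper": 0, "travel": [0.8, 0.45, 0], "twist": 0}, {"gripper": 0, "travel": [0.8, 0.45, 0], "twist": 0}, {"gripper": 0, "travel": [0.8, 0.45, 0], "twist": 0}, {"gripper": 0, "travel": [0.8, 0.45, 0], "twist": 0}, {"gripper": 0, "travel": [0.8, 0.45, 0], "twist": 0}, {"gripper": 0, "travel": [0.8, 0.45, 0], "twist": 0}, {"gripper": 0, "travel": [0.8, 0.45, 0], "twist": 0}, {"gripper": 0, "travel": [0.8, 0.45, 0], "twist": 0}, {"gripper": 0, "travel": [0.8, 0.45, 0], "twist": 0}, {"gripper": 0, "travel": [0.8, 0.45, 0], "twist": 0}, {"gripper": 0, "travel": [0.8, 0.45, 0], "twist": 0}, {"gripper": 0, "travel": [0.8, 0.45, 0], "twist": 0}, {"gripper": 0, "travel": [0.8, 0.45, 0], "twist": 0}, {"gripper": 0, "travel": [0, 0, 0], "twist": 0}, {"gripper": 0, "travel": [0, 0, 0], "twist": 0}]}}

```text
time_s: 4.08
tool_pos: [0.5169, -0.0044, 0.3993]
tool_rot: [-3.141, 0.0, 1.571]
wrist_force: [-0.5, -1.2, -0.8]
grip_width: 0.997
grip_force: 0.0
```

Run:
```python
from h import *
p=grab('wrist'); save(p,'w1.png',s=1.4); print(r.get_state()['tool_pos'],r.get_state()['tool_rot'],p['C'].round(3))
for t,z in(('fixture',.01),('pad',.006),('cap',.086),('ring64',.0045)):
    for d in models.outline_of(t,p)[:7]:
        if d['p']>.2:
            e=d['extent']; print(t,round(d['p'],2),np.round(e),at_z(p,[(e[0]+e[2])/2,(e[1]+e[3])/2],z).round(4)[0,:2])
```

```text
[ 0.51677524 -0.00489011  0.39937123] [3.14155615e+00 3.34875999e-04 1.57030778e+00] [[ 1.     0.001  0.     0.518]
 [ 0.001 -0.959 -0.285  0.068]
 [ 0.     0.285 -0.959  0.541]
 [ 0.     0.     0.     1.   ]]
fixture 0.68 [240.   0. 305.  51.] [0.5065 0.2179]
pad 0.88 [245. 266. 299. 312.] [ 0.5028 -0.2672]
pad 0.46 [334. 144. 368. 171.] [0.6475 0.0037]
cap 0.96 [256.   0. 282.  22.] [0.503  0.2146]
ring64 0.88 [237. 109. 261. 134.] [0.4641 0.0676]
ring64 0.65 [330. 227. 361. 254.] [ 0.6494 -0.1597]
ring64 0.63 [341. 145. 368. 173.] [0.6543 0.0017]
ring64 0.59 [286. 183. 320. 213.] [ 0.5616 -0.0719]
ring64 0.55 [231. 213. 259. 244.] [ 0.4508 -0.134 ]
ring64 0.24 [238.   0. 302.  53.] [0.5022 0.2177]
```

View pics/w1.png

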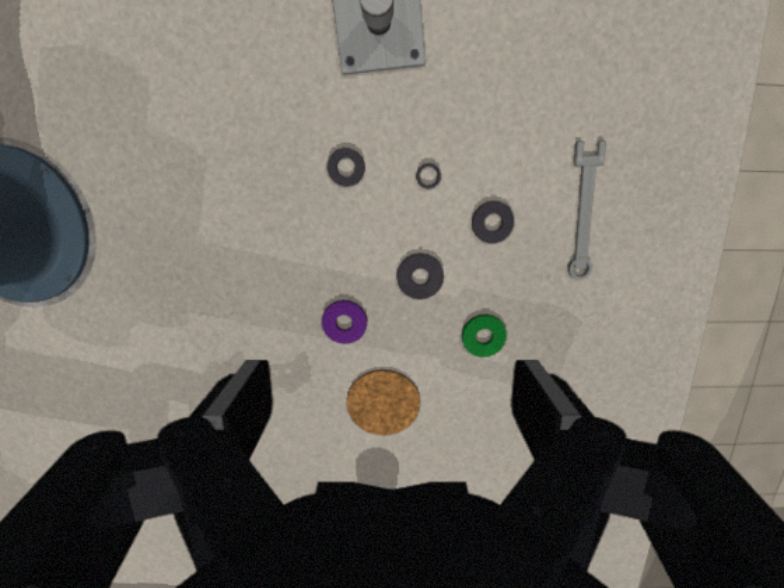

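The wrist view shows the pad at (274,288), dark rings at (301,197), (352,158), (247,118) and (306,125), and the fixture at the top. Now I go above the fixture.

{"op": "send_rows", "data": {"steps": [{"gripper": 0, "travel": [0.5, -0.046, 0.31], "twist": 0}, {"gripper": 0, "travel": [0.5, -0.046, 0.31], "twist": 0}, {"gripper": 0, "travel": [0.5, -0.046, 0.31], "twist": 0}, {"gripper": 0, "travel": [0.5, -0.046, 0.31], "twist": 0}, {"gripper": 0, "travel": [0.5, -0.046, 0.31], "twist": 0}, {"gripper": 0, "travel": [0.5, -0.046, 0.31], "twist": 0}, {"gripper": 0, "travel": [0.5, -0.046, 0.31], "twist": 0}, {"gripper": 0, "travel": [0.5, -0.046, 0.31], "twist": 0}, {"gripper": 0, "travel": [0, 0, 0]}, {"gripper": 0, "travel": [0, 0, 0]}]}}

```text
invalid input
```

Run:
```python
from h import *
p=grab('wrist'); save(p,'w2.png'); print(r.get_state()['tool_pos'])
for t,z in(('fixture',.01),('cap',.086)):
    for d in models.outline_of(t,p)[:4]:
        if d['p']>.2:
            e=d['extent']; print(t,round(d['p'],2),np.round(e),at_z(p,[(e[0]+e[2])/2,(e[1]+e[3])/2],z).round(4)[0,:2])
for t,z in(('seat',.022),('cap',.04),('arbor_tip',.08),('fixture',0)):
    for d in models.landmark_of(t,p)[:3]: print('lm',t,round(d['p'],2),np.round(d['position']),at_z(p,d['position'],z).round(4)[0,:2])
```

```text
[ 0.51683447 -0.00508432  0.39943352]
fixture 0.9 [240.   0. 305.  51.] [0.5069 0.2173]
cap 0.65 [255.   0. 281.  24.] [0.5027 0.2129]
lm seat 0.77 [270.  12.] [0.5034 0.2331]
lm cap 0.58 [268.   6.] [0.5016 0.2357]
lm fixture 0.9 [272.  17.] [0.5056 0.2333]
```

View pics/w2.png

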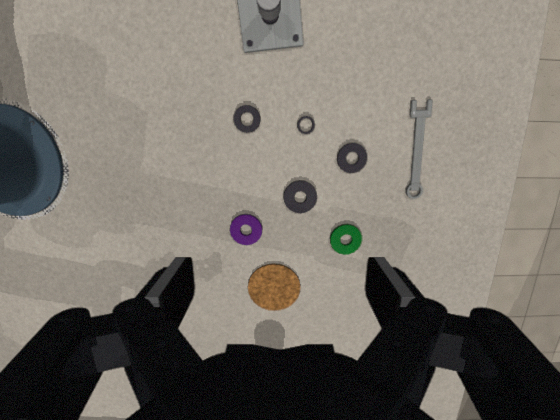

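The move was refused because every row needs a twist value, so this is the same view. I'll resend it.

{"op": "send_rows", "data": {"steps": [{"gripper": 0, "travel": [0.5, -0.03, 0.31], "twist": 0}, {"gripper": 0, "travel": [0.5, -0.03, 0.31], "twist": 0}, {"gripper": 0, "travel": [0.5, -0.03, 0.31], "twist": 0}, {"gripper": 0, "travel": [0.5, -0.03, 0.31], "twist": 0}, {"gripper": 0, "travel": [0.5, -0.03, 0.31], "twist": 0}, {"gripper": 0, "travel": [0.5, -0.03, 0.31], "twist": 0}, {"gripper": 0, "travel": [0.5, -0.03, 0.31], "twist": 0}, {"gripper": 0, "travel": [0.5, -0.03, 0.31], "twist": 0}, {"gripper": 0, "travel": [0, 0, 0], "twist": 0}, {"gripper": 0, "travel": [0, 0, 0], "twist": 0}]}}

```text
time_s: 5.92
tool_pos: [0.5029, 0.2355, 0.2511]
tool_rot: [3.141, 0.0, 1.571]
wrist_force: [0.3, 0.0, 0.6]
grip_width: 1.002
grip_force: 0.0
```

```bash
cat > f.py <<'E'
from h import *
p=grab('wrist'); save(p,'w3.png'); print(r.get_state()['tool_pos'])
for t,z in(('fixture',.01),('cap',.086)):
    for d in models.outline_of(t,p)[:4]:
        if d['p']>.2:
            e=d['extent']; print(t,round(d['p'],2),np.round(e),at_z(p,[(e[0]+e[2])/2,(e[1]+e[3])/2],z).round(4)[0,:2])
for t,z in(('seat',.022),('cap',.04),('arbor_tip',.08),('fixture',0)):
    for d in models.landmark_of(t,p)[:3]: print('lm',t,round(d['p'],2),np.round(d['position']),at_z(p,d['position'],z).round(4)[0,:2])
E
python3 f.py
```

```text
[0.50312365 0.23523204 0.25143458]
fixture 0.93 [239. 135. 320. 215.] [0.5038 0.2388]
cap 0.84 [242.  79. 266. 114.] [0.4784 0.3311]
cap 0.83 [263. 170. 292. 210.] [0.5018 0.2363]
lm seat 0.98 [275. 182.] [0.4986 0.2325]
lm cap 0.95 [274. 184.] [0.4973 0.2336]
lm cap 0.82 [258.  97.] [0.4793 0.3345]
lm cap 0.36 [446. 314.] [0.744  0.0438]
lm arbor_tip 0.79 [274. 190.] [0.4975 0.2351]
lm arbor_tip 0.6 [448. 312.] [0.719  0.0762]
lm fixture 0.94 [281. 175.] [0.5056 0.2376]
```

View pics/w3.png

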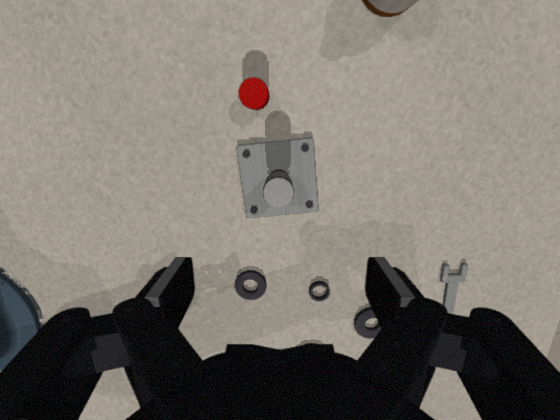

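The wrist view shows the grey cap top at (278,191), the plate holes at (246,154), (305,148), (309,204) and (254,210), and the red look-alike at (254,93), which stays. I compute the axis from these.

Run:
```python
from h import *
p=grab('wrist')
g=p['pixels'].astype(int).sum(2)//3
print(at_z(p,[[246,154],[305,148],[309,204],[254,210]],.010).round(4), at_z(p,[[246,154],[305,148],[309,204],[254,210]],.010).mean(0))
c=cv2.HoughCircles(cv2.GaussianBlur(g.astype(np.uint8),(3,3),0)[160:230,240:320],cv2.HOUGH_GRADIENT,1,50,param1=60,param2=8,minRadius=11,maxRadius=18)
print(c); 
for u,v,_ in c[0]: print(at_z(p,[u+240,v+160],.086))
q=proj(p,[[.502,.236,.086]]); print(q)
for n in('scene','side'):
    p=grab(n)
    for t,z in(('cap',.04),('fixture',0),('seat',.022)):
        for d in models.landmark_of(t,p)[:2]: print(n,t,round(d['p'],2),at_z(p,d['position'],z).round(4)[0,:2])
```

```text
[[0.4607 0.2665 0.01  ]
 [0.5369 0.2741 0.01  ]
 [0.5441 0.1992 0.01  ]
 [0.4692 0.1907 0.01  ]] [0.50274076 0.23263788 0.01      ]
[[[38.5 31.5 14.1]]]
[[0.50289314 0.23466781 0.086     ]]
[[277.66675567 190.29096354]]
scene cap 0.2 [ 0.5169 -0.4209]
scene fixture 0.79 [0.4953 0.2326]
scene fixture 0.44 [ 0.4857 -0.4564]
scene seat 0.75 [0.5    0.2425]
side cap 0.76 [0.4351 0.364 ]
side cap 0.63 [0.4897 0.2362]
side fixture 0.84 [0.5088 0.2299]
side seat 0.95 [0.5124 0.2245]
```

{"op": "send_rows", "data": {"newtons": 35, "steps": [{"gripper": 0.2, "travel": [-0.025, 0, 0.415], "twist": 0}, {"gripper": 0.2, "travel": [0, 0, 0.415], "twist": 0}, {"gripper": 0.2, "travel": [0, 0, 0.415], "twist": 0}, {"gripper": 0.2, "travel": [0, 0, 0.415], "twist": 0}, {"gripper": 0.2, "travel": [0, 0, 0.415], "twist": 0}, {"gripper": 0.2, "travel": [0, 0, 0.415], "twist": 0}, {"gripper": 0.2, "travel": [0, 0, 0.415], "twist": 0}, {"gripper": 0.2, "travel": [0, 0, 0.415], "twist": 0}, {"gripper": 0.2, "travel": [0, 0, 0], "twist": 0}, {"gripper": 1, "travel": [0, 0, 0], "twist": 0}, {"gripper": 1, "travel": [0, 0, 0], "twist": 0}, {"gripper": 1, "travel": [0, 0, 0], "twist": 0}, {"gripper": 1, "travel": [0, 0, 0], "twist": 0}, {"gripper": 1, "travel": [0, 0, 0], "twist": 0}, {"gripper": 1, "travel": [0, 0, 0], "twist": 0}]}}

```text
time_s: 8.6
tool_pos: [0.5036, 0.2346, 0.0528]
tool_rot: [3.139, -0.001, 1.571]
wrist_force: [-1.0, -0.3, 6.1]
grip_width: 0.387
grip_force: 34.8
```

{"op": "send_rows", "data": {"steps": [{"gripper": 1, "travel": [0, 0, -0.5], "twist": 0}, {"gripper": 1, "travel": [0, 0, -0.5], "twist": 0}, {"gripper": 1, "travel": [0, 0, -0.5], "twist": 0}, {"gripper": 1, "travel": [0, 0, -0.5], "twist": 0}, {"gripper": 1, "travel": [-0.69, 0, 0], "twist": 0}, {"gripper": 1, "travel": [-0.69, 0, 0], "twist": 0}, {"gripper": 1, "travel": [-0.69, 0, 0], "twist": 0}, {"gripper": 1, "travel": [-0.69, 0, 0], "twist": 0}, {"gripper": 1, "travel": [-0.69, 0, 0], "twist": 0}, {"gripper": 1, "travel": [-0.69, 0, 0], "twist": 0}, {"gripper": 1, "travel": [-0.69, 0, 0], "twist": 0}, {"gripper": 1, "travel": [-0.69, 0, 0], "twist": 0}, {"gripper": 1, "travel": [-0.69, 0, 0], "twist": 0}, {"gripper": 1, "travel": [-0.69, 0, 0], "twist": 0}, {"gripper": 1, "travel": [-0.69, 0, 0], "twist": 0}, {"gripper": 1, "travel": [-0.69, 0, 0], "twist": 0}, {"gripper": 1, "travel": [0, 0, 0], "twist": 0}, {"gripper": 1, "travel": [0, 0, 0], "twist": 0}]}}

```text
time_s: 10.85
tool_pos: [0.5025, -0.2619, 0.1709]
tool_rot: [-3.141, -0.001, 1.571]
wrist_force: [0.7, -0.6, -1.8]
grip_width: 0.386
grip_force: 35.1
```

Run:
```python
from h import *
print(r.get_state()['tool_pos'])
p=grab('wrist'); save(p,'w4.png')
for d in models.spot_in('pad',p)[:3]:
  e=d['extent']; print(d['p'],e,at_z(p,[(e[0]+e[2])/2,(e[1]+e[3])/2],.006))
for n in ('scene','side'):
  p=grab(n)
  for d in models.landmark_of('pad_top',p)[:2]: print(n,d['p'],at_z(p,d['position'],.006))
  hsv=cv2.cvtColor(p['pixels'],cv2.COLOR_RGB2HSV); m=((hsv[...,0]>8)&(hsv[...,0]<22)&(hsv[...,1]>90)).astype(np.uint8)
  k,l,st,ce=cv2.connectedComponentsWithStats(m); 
  for i in range(1,k):
    if st[i,4]>150: print(st[i],at_z(p,ce[i],.006))
```

```text
[ 0.50247291 -0.26193479  0.17087786]
0.63 [226.7, 140.6, 329.4, 236.4] [[ 0.50184639 -0.2591858   0.006     ]]
scene 0.77 [[ 0.49716535 -0.25954196  0.006     ]]
[215 128  37  28 804] [[ 0.50611911 -0.26170093  0.006     ]]
[413 307  33  33 651] [[0.60195292 0.46973515 0.006     ]]
[340 203  37  19 524] [[ 0.50005627 -0.26057258  0.006     ]]
[  81  265   39   36 1049] [[0.72827572 0.43028414 0.006     ]]
[ 90 309  35  18 186] [[0.60791003 0.47138669 0.006     ]]
```

{"op": "send_rows", "data": {"steps": [{"gripper": 1, "travel": [0, 0, 0.4], "twist": 0}, {"gripper": 1, "travel": [0, 0, 0.4], "twist": 0}, {"gripper": 1, "travel": [0, 0, 0.4], "twist": 0}, {"gripper": 1, "travel": [0, 0, 0.4], "twist": 0}, {"gripper": 1, "travel": [0, 0, 0.4], "twist": 0}, {"gripper": 1, "travel": [0, 0, 0.4], "twist": 0}, {"gripper": 1, "travel": [0, 0, 0.04], "twist": 0}, {"gripper": 1, "travel": [0, 0, 0.04], "twist": 0}, {"gripper": 1, "travel": [0, 0, 0.04], "twist": 0}, {"gripper": 1, "travel": [0, 0, 0], "twist": 0}, {"gripper": 1, "travel": [0, 0, 0], "twist": 0}]}}

```text
time_s: 12.52
tool_pos: [0.503, -0.2627, 0.0206]
tool_rot: [3.141, 0.001, 1.571]
wrist_force: [-0.6, 0.6, -1.7]
grip_width: 0.386
grip_force: 35.1
```

{"op": "send_rows", "data": {"steps": [{"gripper": 1, "travel": [0, 0, 0.02], "twist": 0}, {"gripper": 1, "travel": [0, 0, 0.015], "twist": 0}, {"gripper": 1, "travel": [0, 0, 0], "twist": 0}, {"gripper": 1, "travel": [0, 0, 0], "twist": 0}]}}

```text
time_s: 13.02
tool_pos: [0.503, -0.2627, 0.0189]
tool_rot: [-3.141, 0.0, 1.571]
wrist_force: [-2.0, 1.7, 5.2]
grip_width: 0.388
grip_force: 35.5
```

{"op": "send_rows", "data": {"steps": [{"gripper": 0, "travel": [0, 0, 0], "twist": 0}, {"gripper": 0, "travel": [0, 0, 0], "twist": 0}, {"gripper": 0, "travel": [0, 0, 0], "twist": 0}, {"gripper": 0, "travel": [0, 0, 0], "twist": 0}, {"gripper": 0, "travel": [0, 0, -0.4], "twist": 0}, {"gripper": 0, "travel": [0, 0, -0.6], "twist": 0}, {"gripper": 0, "travel": [0, 0, -0.8], "twist": 0}, {"gripper": 0, "travel": [0, 0, -0.8], "twist": 0}, {"gripper": 0, "travel": [0, 0, -0.8], "twist": 0}, {"gripper": 0, "travel": [0, 0, -0.8], "twist": 0}, {"gripper": 0, "travel": [0.8, 0.2, 0], "twist": 0}, {"gripper": 0, "travel": [0.8, 0.2, 0], "twist": 0}, {"gripper": 0, "travel": [0.8, 0.2, 0], "twist": 0}, {"gripper": 0, "travel": [0.8, 0.2, 0], "twist": 0}, {"gripper": 0, "travel": [0, 0.17, 0], "twist": 0}, {"gripper": 0, "travel": [0, 0, 0], "twist": 0}, {"gripper": 0, "travel": [0, 0, 0], "twist": 0}]}}

```text
time_s: 15.15
tool_pos: [0.5607, -0.0716, 0.2698]
tool_rot: [-3.141, 0.0, 1.57]
wrist_force: [-0.2, -0.7, -0.4]
grip_width: 0.999
grip_force: 0.0
```

```bash
cat > rings.py <<'E'
import sys
from h import *
# dark low-saturation blobs with a hole, outer ellipse -> world circle
def rings(p):
    hsv=cv2.cvtColor(p['pixels'],cv2.COLOR_RGB2HSV); bg=cv2.medianBlur(hsv[...,2],91).astype(float)
    m=((hsv[...,2]<.62*bg)&(hsv[...,1]<110)).astype(np.uint8)
    cs,h=cv2.findContours(m,cv2.RETR_CCOMP,cv2.CHAIN_APPROX_NONE); out=[]
    for i,c in enumerate(cs):
        if h[0][i][3]>=0 or h[0][i][2]<0: continue
        A=cv2.contourArea(cv2.convexHull(c))
        if len(c)<25 or A>8000 or cv2.contourArea(c)<.85*A: continue
        j=max((k for k in range(len(cs)) if h[0][k][3]==i),key=lambda k:cv2.contourArea(cs[k]))
        W=at_z(p,c.reshape(-1,2),.006)[:,:2]; (x,y),ax,_=cv2.fitEllipse(W.astype(np.float32))
        hx=at_z(p,cs[j].reshape(-1,2),.0045)[:,:2]; (a,b),hax,_=cv2.fitEllipse(hx.astype(np.float32)) if len(hx)>5 else ((0,0),(0,0),0)
        out.append([x,y,np.mean(ax),a,b,np.mean(hax)])
    return np.array(out)
if __name__=='__main__':
    p=grab('wrist'); print(r.get_state()['tool_pos'].round(4)); print(rings(p).round(4))
    if len(sys.argv)>1: save(p,sys.argv[1])
E
python3 rings.py w5.png
```

```text
[ 0.5606 -0.0716  0.2698]
[[ 0.5563 -0.0697  0.0627  0.5563 -0.0698  0.023 ]
 [ 0.6492  0.0031  0.0547  0.6493  0.003   0.0228]
 [ 0.5639  0.0608  0.0312  0.5637  0.061   0.0222]
 [ 0.4606  0.0712  0.0473  0.4605  0.0713  0.0224]]
```

View pics/w5.png

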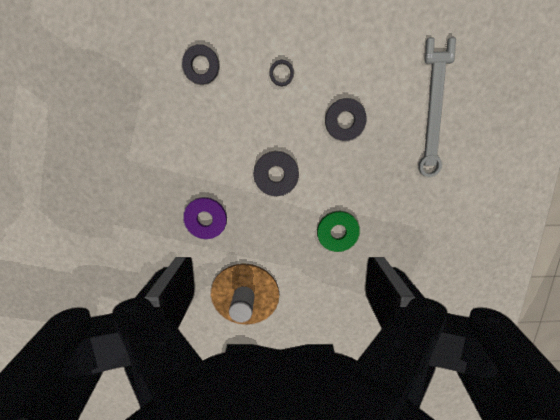

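The view shows dark rings at (276,173) 64, (345,119) 56, (201,64) 48 and (282,72) 32. The cap stands on the pad at (243,298), and the measured diameters agree. Now I pick ring64.

{"op": "send_rows", "data": {"newtons": 40, "steps": [{"gripper": 0.1, "travel": [0.03, -0.07, 0.48], "twist": 0}, {"gripper": 0.1, "travel": [0, 0, 0.48], "twist": 0}, {"gripper": 0.1, "travel": [0, 0, 0.48], "twist": 0}, {"gripper": 0.1, "travel": [0, 0, 0.48], "twist": 0}, {"gripper": 0.1, "travel": [0, 0, 0.48], "twist": 0}, {"gripper": 0.1, "travel": [0, 0, 0.48], "twist": 0}, {"gripper": 0.1, "travel": [0, 0, 0.48], "twist": 0}, {"gripper": 0.1, "travel": [0, 0, 0.48], "twist": 0}, {"gripper": 0.1, "travel": [0, 0, 0.48], "twist": 0}, {"gripper": 0.1, "travel": [0, 0, 0.06], "twist": 0}, {"gripper": 0.1, "travel": [0, 0, 0.06], "twist": 0}, {"gripper": 0.1, "travel": [0, 0, 0.06], "twist": 0}, {"gripper": 0.1, "travel": [0, 0, 0.06], "twist": 0}, {"gripper": 0.1, "travel": [0, 0, 0], "twist": 0}, {"gripper": 0.1, "travel": [0, 0, 0], "twist": 0}]}}

```text
time_s: 17.08
tool_pos: [0.5568, -0.0686, -0.0034]
tool_rot: [3.141, 0.0, 1.571]
wrist_force: [-0.6, -0.8, -0.3]
grip_width: 0.901
grip_force: 0.0
```

{"op": "send_rows", "data": {"steps": [{"gripper": 0.2, "travel": [0, 0, 0], "twist": 0}, {"gripper": 0.3, "travel": [0, 0, 0], "twist": 0}, {"gripper": 0.4, "travel": [0, 0, 0], "twist": 0}, {"gripper": 0.4, "travel": [0, 0, 0], "twist": 0}, {"gripper": 0.4, "travel": [0, 0, 0], "twist": 0}]}}

```text
time_s: 17.7
tool_pos: [0.5566, -0.0687, -0.0026]
tool_rot: [-3.14, -0.0, 1.572]
wrist_force: [-5.7, 1.3, 8.9]
grip_width: 0.726
grip_force: 41.3
```

{"op": "send_rows", "data": {"steps": [{"gripper": 1, "travel": [0, 0, -0.1], "twist": 0}, {"gripper": 1, "travel": [0, 0, -0.3], "twist": 0}, {"gripper": 1, "travel": [0, 0, -0.5], "twist": 0}, {"gripper": 1, "travel": [0, 0, -0.6], "twist": 0}, {"gripper": 1, "travel": [0, 0, -0.6], "twist": 0}, {"gripper": 1, "travel": [0, 0, -0.6], "twist": 0}, {"gripper": 1, "travel": [0, 0, -0.6], "twist": 0}, {"gripper": 1, "travel": [0.6, -0.1, 0], "twist": 0}, {"gripper": 1, "travel": [0.6, -0.1, 0], "twist": 0}, {"gripper": 1, "travel": [0.6, -0.1, 0], "twist": 0}, {"gripper": 1, "travel": [0.6, -0.1, 0], "twist": 0}, {"gripper": 1, "travel": [0.6, -0.1, 0], "twist": 0}, {"gripper": 1, "travel": [0.6, -0.1, 0], "twist": 0}, {"gripper": 1, "travel": [0.6, -0.1, 0], "twist": 0}, {"gripper": 1, "travel": [0.6, -0.1, 0], "twist": 0}, {"gripper": 1, "travel": [0.25, -0.09, 0], "twist": 0}, {"gripper": 1, "travel": [0, 0, 0], "twist": 0}, {"gripper": 1, "travel": [0, 0, 0], "twist": 0}]}}

```text
time_s: 19.95
tool_pos: [0.5034, 0.2334, 0.1946]
tool_rot: [3.141, 0.0, 1.57]
wrist_force: [0.5, 0.1, -2.2]
grip_width: 0.724
grip_force: 44.2
```

```bash
sed -i "s/w3.png/w6.png/;s/('cap',.04),//" f.py; python3 f.py
python3 - <<'E'
import cv2
im=cv2.imread('pics/w6.png')[100:400,140:420]
cv2.imwrite('pics/w6c.png',cv2.resize(im,None,fx=2,fy=2))
E
```

```text
[0.50343254 0.23331927 0.19451179]
fixture 0.6 [231. 137. 324. 222.] [0.5022 0.2418]
cap 0.71 [228.  68. 267. 108.] [0.4787 0.3312]
lm seat 0.81 [278. 192.] [0.5029 0.2308]
lm seat 0.3 [274. 204.] [0.4977 0.2168]
lm arbor_tip 0.64 [277. 201.] [0.5018 0.2355]
```

View pics/w6c.png

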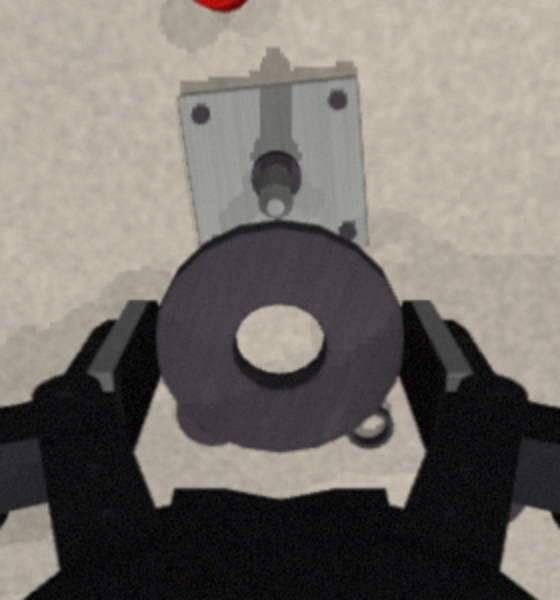

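The arbor tip is at (278,203.5) and the bore of the held ring at about (280,268).

Run:
```python
from h import *
p=grab('wrist'); z=r.get_state()['tool_pos'][2]
print(at_z(p,[278,203.5],.08), at_z(p,[[280,269]],z+.0115),at_z(p,[[280,266]],z+.0115))
# outer ring circle: left/right extremes & bottom/top of top face
print(at_z(p,[[219,267],[341,267],[280,325.5],[280,212]],z+.0115))
g=p['pixels'][260-40:260+60,240:320].mean(2); v=g>120
k,l,st,ce=cv2.connectedComponentsWithStats(v.astype(np.uint8))
for i in range(1,k): 
  if st[i,4]>200: print(st[i],ce[i]+[240,220],at_z(p,ce[i]+[240,220],z+.007))
```

```text
[[0.50298122 0.23385086 0.08      ]] [[0.50452519 0.2354844  0.20583862]] [[0.50452438 0.23714033 0.20583862]]
[[0.47427259 0.23653695 0.20583862]
 [0.53478536 0.23651812 0.20583862]
 [0.5045421  0.20189223 0.20583862]
 [0.50451112 0.26511586 0.20583862]]
[  18   32   44   35 1143] [279.38582677 268.75765529] [[0.50422086 0.23319459 0.20133862]]
```

{"op": "send_rows", "data": {"steps": [{"gripper": 1, "travel": [0, -0.015, 0.45], "twist": 0}, {"gripper": 1, "travel": [0, 0, 0.45], "twist": 0}, {"gripper": 1, "travel": [0, 0, 0.45], "twist": 0}, {"gripper": 1, "travel": [0, 0, 0.45], "twist": 0}, {"gripper": 1, "travel": [0, 0, 0.13], "twist": 0}, {"gripper": 1, "travel": [0, 0, 0.13], "twist": 0}, {"gripper": 1, "travel": [0, 0, 0.13], "twist": 0}, {"gripper": 1, "travel": [0, 0, 0.13], "twist": 0}, {"gripper": 1, "travel": [0, 0, 0.13], "twist": 0}, {"gripper": 1, "travel": [0, 0, 0.13], "twist": 0}, {"gripper": 1, "travel": [0, 0, 0.13], "twist": 0}, {"gripper": 1, "travel": [0, 0, 0.13], "twist": 0}, {"gripper": 1, "travel": [0, 0, 0], "twist": 0}]}}

```text
time_s: 21.92
tool_pos: [0.5016, 0.2342, 0.0231]
tool_rot: [-3.14, 0.0, 1.571]
wrist_force: [-0.3, 0.1, -1.3]
grip_width: 0.726
grip_force: 44.4
```

{"op": "send_rows", "data": {"steps": [{"gripper": 0.15, "travel": [0, 0, 0], "twist": 0}, {"gripper": 0.05, "travel": [0, 0, 0], "twist": 0}, {"gripper": 0.05, "travel": [0, 0, 0], "twist": 0}, {"gripper": 0.05, "travel": [0, 0, -0.3], "twist": 0}, {"gripper": 0.05, "travel": [0, 0, -0.7], "twist": 0}, {"gripper": 0.05, "travel": [0, 0, -0.9], "twist": 0}, {"gripper": 0.05, "travel": [0, 0, -0.9], "twist": 0}, {"gripper": 0.05, "travel": [0, 0, -0.9], "twist": 0}, {"gripper": 0.05, "travel": [-0.77, 0.49, 0], "twist": 0}, {"gripper": 0.05, "travel": [-0.77, 0.49, 0], "twist": 0}, {"gripper": 0.05, "travel": [-0.77, 0.49, 0], "twist": 0}, {"gripper": 0.05, "travel": [-0.77, 0.49, 0], "twist": 0}, {"gripper": 0.05, "travel": [-0.77, 0.49, 0], "twist": 0}, {"gripper": 0.05, "travel": [0, 0, 0], "twist": 0}, {"gripper": 0.05, "travel": [0, 0, 0], "twist": 0}]}}

```text
time_s: 23.8
tool_pos: [0.6492, 0.0035, 0.2469]
tool_rot: [3.141, -0.0, 1.571]
wrist_force: [-0.2, -0.3, -0.5]
grip_width: 0.945
grip_force: 0.0
```

```bash
python3 rings.py w7.png
python3 - <<'E'
from h import *
p=grab('side')
for t in ('ring64','cap'):
  for d in models.spot_in(t,p)[:8]:
    if d['p']>.2: e=d['extent'];print(t,round(d['p'],2),np.round(e),at_z(p,[(e[0]+e[2])/2,(e[1]+e[3])/2],.005 if t!='cap' else .03).round(3))
save(p,'s1.png',(180,200,400,340),3)
E
```

```text
[0.649  0.0042 0.2468]
[[0.6494 0.0035 0.0549 0.6494 0.0035 0.0227]
 [0.5645 0.0613 0.031  0.5643 0.0614 0.0223]
 [0.4609 0.0716 0.048  0.4607 0.0718 0.0215]]
ring64 0.8 [341. 227. 363. 244.] [[ 0.443 -0.144  0.005]]
ring64 0.7 [287. 201. 309. 214.] [[ 0.644 -0.154  0.005]]
ring64 0.62 [218. 274. 249. 295.] [[0.517 0.216 0.005]]
ring64 0.56 [286. 261. 305. 277.] [[0.454 0.075 0.005]]
ring64 0.46 [247. 218. 268. 232.] [[0.657 0.003 0.005]]
ring64 0.45 [262. 240. 273. 251.] [[0.571 0.052 0.005]]
cap 0.78 [195. 303. 215. 332.] [[0.461 0.341 0.03 ]]
cap 0.77 [353. 198. 365. 213.] [[ 0.499 -0.259  0.03 ]]
cap 0.35 [262. 241. 274. 250.] [[0.544 0.079 0.03 ]]
```

{"op": "send_rows", "data": {"steps": [{"gripper": 0.18, "travel": [0, 0, 0.48], "twist": 0}, {"gripper": 0.18, "travel": [0, 0, 0.48], "twist": 0}, {"gripper": 0.18, "travel": [0, 0, 0.48], "twist": 0}, {"gripper": 0.18, "travel": [0, 0, 0.48], "twist": 0}, {"gripper": 0.18, "travel": [0, 0, 0.48], "twist": 0}, {"gripper": 0.18, "travel": [0, 0, 0.48], "twist": 0}, {"gripper": 0.18, "travel": [0, 0, 0.48], "twist": 0}, {"gripper": 0.18, "travel": [0, 0, 0.48], "twist": 0}, {"gripper": 0.18, "travel": [0, 0, 0.07], "twist": 0}, {"gripper": 0.18, "travel": [0, 0, 0.07], "twist": 0}, {"gripper": 0.18, "travel": [0, 0, 0.07], "twist": 0}, {"gripper": 0.18, "travel": [0, 0, 0.07], "twist": 0}, {"gripper": 0.18, "travel": [0, 0, 0], "twist": 0}, {"gripper": 0.3, "travel": [0, 0, 0], "twist": 0}, {"gripper": 0.4, "travel": [0, 0, 0], "twist": 0}, {"gripper": 0.5, "travel": [0, 0, 0], "twist": 0}, {"gripper": 0.5, "travel": [0, 0, 0], "twist": 0}, {"gripper": 0.5, "travel": [0, 0, 0], "twist": 0}]}}

```text
time_s: 26.25
tool_pos: [0.6499, 0.0032, -0.0006]
tool_rot: [3.14, 0.0, 1.571]
wrist_force: [0.8, -0.3, 4.8]
grip_width: 0.622
grip_force: 42.7
```

{"op": "send_rows", "data": {"steps": [{"gripper": 1, "travel": [0, 0, -0.1], "twist": 0}, {"gripper": 1, "travel": [0, 0, -0.3], "twist": 0}, {"gripper": 1, "travel": [0, 0, -0.5], "twist": 0}, {"gripper": 1, "travel": [0, 0, -0.8], "twist": 0}, {"gripper": 1, "travel": [0, 0, -0.8], "twist": 0}, {"gripper": 1, "travel": [0.64, -0.41, 0], "twist": 0}, {"gripper": 1, "travel": [0.64, -0.41, 0], "twist": 0}, {"gripper": 1, "travel": [0.64, -0.41, 0], "twist": 0}, {"gripper": 1, "travel": [0.64, -0.41, 0], "twist": 0}, {"gripper": 1, "travel": [0.64, -0.41, 0], "twist": 0}, {"gripper": 1, "travel": [0.64, -0.4, 0], "twist": 0}, {"gripper": 1, "travel": [0, 0, 0], "twist": 0}, {"gripper": 1, "travel": [0, 0, 0], "twist": 0}]}}

```text
time_s: 27.88
tool_pos: [0.5025, 0.2335, 0.1494]
tool_rot: [3.141, 0.0, 1.572]
wrist_force: [-0.6, -0.4, 0.3]
grip_width: 0.621
grip_force: 42.5
```

{"op": "send_rows", "data": {"steps": [{"gripper": 1, "travel": [0, 0, 0.36], "twist": 0}, {"gripper": 1, "travel": [0, 0, 0.36], "twist": 0}, {"gripper": 1, "travel": [0, 0, 0.36], "twist": 0}, {"gripper": 1, "travel": [0, 0, 0.12], "twist": 0}, {"gripper": 1, "travel": [0, 0, 0.12], "twist": 0}, {"gripper": 1, "travel": [0, 0, 0.12], "twist": 0}, {"gripper": 1, "travel": [0, 0, 0.12], "twist": 0}, {"gripper": 1, "travel": [0, 0, 0.12], "twist": 0}, {"gripper": 1, "travel": [0, 0, 0.12], "twist": 0}, {"gripper": 1, "travel": [0, 0, 0.12], "twist": 0}, {"gripper": 1, "travel": [0, 0, 0], "twist": 0}]}}

```text
time_s: 29.25
tool_pos: [0.5016, 0.2336, 0.0328]
tool_rot: [-3.14, 0.0, 1.571]
wrist_force: [-0.4, -0.2, -1.8]
grip_width: 0.626
grip_force: 42.5
```

{"op": "send_rows", "data": {"steps": [{"gripper": 0.25, "travel": [0, 0, 0], "twist": 0}, {"gripper": 0.1, "travel": [0, 0, 0], "twist": 0}, {"gripper": 0.1, "travel": [0, 0, 0], "twist": 0}, {"gripper": 0.1, "travel": [0, 0, -0.3], "twist": 0}, {"gripper": 0.1, "travel": [0, 0, -0.7], "twist": 0}, {"gripper": 0.1, "travel": [0, 0, -0.9], "twist": 0}, {"gripper": 0.1, "travel": [0, 0, -0.9], "twist": 0}, {"gripper": 0.1, "travel": [0, 0, -0.7], "twist": 0}, {"gripper": 0.1, "travel": [-0.9, -0.23, 0], "twist": 0}, {"gripper": 0.1, "travel": [-0.9, -0.23, 0], "twist": 0}, {"gripper": 0.1, "travel": [-0.9, -0.22, 0], "twist": 0}, {"gripper": 0.1, "travel": [0, 0, 0], "twist": 0}, {"gripper": 0.1, "travel": [0, 0, 0], "twist": 0}]}}

```text
time_s: 30.88
tool_pos: [0.4618, 0.0718, 0.2447]
tool_rot: [3.14, -0.0, 1.571]
wrist_force: [-0.7, 0.6, 0.4]
grip_width: 0.898
grip_force: 0.0
```

```bash
python3 rings.py w8.png
python3 - <<'E'
from h import *
p=grab('side'); save(p,'s2.png',(180,200,400,340),3)
E
```

```text
[0.4618 0.0723 0.2444]
[[0.5633 0.0619 0.0316 0.5637 0.0619 0.0221]
 [0.4601 0.0721 0.047  0.4602 0.0721 0.0226]
 [0.5052 0.2376 0.0667 0.5102 0.2534 0.0204]]
```

View pics/s2.png

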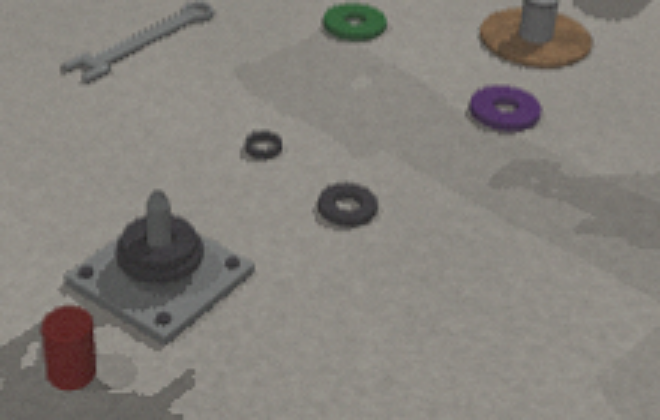

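The side view shows ring64 and ring56 stacked on the fixture, with the cap on the pad. Now ring48.

{"op": "send_rows", "data": {"steps": [{"gripper": 0.27, "travel": [0, -0.025, 0.47], "twist": 0}, {"gripper": 0.27, "travel": [0, 0, 0.47], "twist": 0}, {"gripper": 0.27, "travel": [0, 0, 0.47], "twist": 0}, {"gripper": 0.27, "travel": [0, 0, 0.47], "twist": 0}, {"gripper": 0.27, "travel": [0, 0, 0.47], "twist": 0}, {"gripper": 0.27, "travel": [0, 0, 0.47], "twist": 0}, {"gripper": 0.27, "travel": [0, 0, 0.47], "twist": 0}, {"gripper": 0.27, "travel": [0, 0, 0.47], "twist": 0}, {"gripper": 0.27, "travel": [0, 0, 0.075], "twist": 0}, {"gripper": 0.27, "travel": [0, 0, 0.075], "twist": 0}, {"gripper": 0.27, "travel": [0, 0, 0.075], "twist": 0}, {"gripper": 0.27, "travel": [0, 0, 0.075], "twist": 0}, {"gripper": 0.27, "travel": [0, 0, 0], "twist": 0}, {"gripper": 0.4, "travel": [0, 0, 0], "twist": 0}, {"gripper": 0.5, "travel": [0, 0, 0], "twist": 0}, {"gripper": 0.6, "travel": [0, 0, 0], "twist": 0}, {"gripper": 0.6, "travel": [0, 0, 0], "twist": 0}, {"gripper": 0.6, "travel": [0, 0, 0], "twist": 0}]}}

```text
time_s: 33.22
tool_pos: [0.4602, 0.0716, 0.0008]
tool_rot: [-3.141, 0.0, 1.571]
wrist_force: [-3.0, -1.1, 6.8]
grip_width: 0.532
grip_force: 39.8
```

{"op": "send_rows", "data": {"steps": [{"gripper": 1, "travel": [0, 0, -0.1], "twist": 0}, {"gripper": 1, "travel": [0, 0, -0.3], "twist": 0}, {"gripper": 1, "travel": [0, 0, -0.5], "twist": 0}, {"gripper": 1, "travel": [0, 0, -0.8], "twist": 0}, {"gripper": 1, "travel": [0, 0, -0.8], "twist": 0}, {"gripper": 1, "travel": [0.54, 0.142, 0], "twist": 0}, {"gripper": 1, "travel": [0.54, 0.142, 0], "twist": 0}, {"gripper": 1, "travel": [0.54, 0.142, 0], "twist": 0}, {"gripper": 1, "travel": [0.54, 0.142, 0], "twist": 0}, {"gripper": 1, "travel": [0.54, 0.142, 0], "twist": 0}, {"gripper": 1, "travel": [0, 0, 0], "twist": 0}, {"gripper": 1, "travel": [0, 0, 0], "twist": 0}]}}

```text
time_s: 34.72
tool_pos: [0.5021, 0.2332, 0.1498]
tool_rot: [-3.141, 0.0, 1.571]
wrist_force: [0.0, -0.3, -1.2]
grip_width: 0.531
grip_force: 41.2
```

{"op": "send_rows", "data": {"steps": [{"gripper": 1, "travel": [0, 0.01, 0.34], "twist": 0}, {"gripper": 1, "travel": [0, 0, 0.34], "twist": 0}, {"gripper": 1, "travel": [0, 0, 0.34], "twist": 0}, {"gripper": 1, "travel": [0, 0, 0.125], "twist": 0}, {"gripper": 1, "travel": [0, 0, 0.125], "twist": 0}, {"gripper": 1, "travel": [0, 0, 0.125], "twist": 0}, {"gripper": 1, "travel": [0, 0, 0.125], "twist": 0}, {"gripper": 1, "travel": [0, 0, 0.125], "twist": 0}, {"gripper": 1, "travel": [0, 0, 0.125], "twist": 0}, {"gripper": 1, "travel": [0, 0, 0], "twist": 0}]}}

```text
time_s: 35.98
tool_pos: [0.5025, 0.2336, 0.0429]
tool_rot: [-3.14, 0.0, 1.571]
wrist_force: [-0.2, -0.9, -1.3]
grip_width: 0.533
grip_force: 41.2
```

Release and go to ring32 near (.5637,.0619).

{"op": "send_rows", "data": {"steps": [{"gripper": 0.35, "travel": [0, 0, 0], "twist": 0}, {"gripper": 0.2, "travel": [0, 0, 0], "twist": 0}, {"gripper": 0.2, "travel": [0, 0, 0], "twist": 0}, {"gripper": 0.2, "travel": [0, 0, -0.3], "twist": 0}, {"gripper": 0.2, "travel": [0, 0, -0.7], "twist": 0}, {"gripper": 0.2, "travel": [0, 0, -0.9], "twist": 0}, {"gripper": 0.2, "travel": [0, 0, -0.9], "twist": 0}, {"gripper": 0.2, "travel": [0, 0, -0.5], "twist": 0}, {"gripper": 0.2, "travel": [-0.72, 0.255, 0], "twist": 0}, {"gripper": 0.2, "travel": [-0.72, 0.255, 0], "twist": 0}, {"gripper": 0.2, "travel": [-0.72, 0.255, 0], "twist": 0}, {"gripper": 0.2, "travel": [-0.7, 0.255, 0], "twist": 0}, {"gripper": 0.2, "travel": [0, 0, 0], "twist": 0}, {"gripper": 0.2, "travel": [0, 0, 0], "twist": 0}]}}

```text
time_s: 37.72
tool_pos: [0.5643, 0.0624, 0.2427]
tool_rot: [3.141, -0.0, 1.571]
wrist_force: [-0.0, 0.5, 0.5]
grip_width: 0.797
grip_force: 0.0
```

```bash
python3 rings.py w9.png
python3 - <<'E'
from h import *
p=grab('side'); save(p,'s3.png',(180,200,400,340),3)
E
```

```text
[0.5642 0.0629 0.2425]
[[0.564  0.0617 0.0313 0.564  0.0617 0.0223]
 [0.4995 0.2376 0.066  0.4895 0.2514 0.0267]]
```

View pics/s3.png

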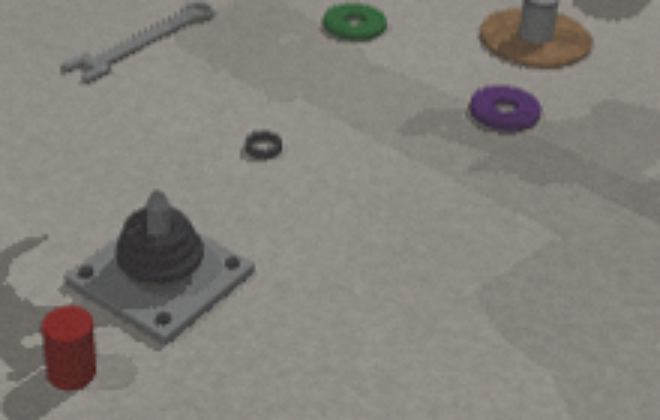

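The side view shows three rings stacked. Next is ring32.

{"op": "send_rows", "data": {"newtons": 30, "steps": [{"gripper": 0.42, "travel": [-0.015, 0, 0.46], "twist": 0}, {"gripper": 0.42, "travel": [0, 0, 0.46], "twist": 0}, {"gripper": 0.42, "travel": [0, 0, 0.46], "twist": 0}, {"gripper": 0.42, "travel": [0, 0, 0.46], "twist": 0}, {"gripper": 0.42, "travel": [0, 0, 0.46], "twist": 0}, {"gripper": 0.42, "travel": [0, 0, 0.46], "twist": 0}, {"gripper": 0.42, "travel": [0, 0, 0.46], "twist": 0}, {"gripper": 0.42, "travel": [0, 0, 0.46], "twist": 0}, {"gripper": 0.42, "travel": [0, 0, 0.075], "twist": 0}, {"gripper": 0.42, "travel": [0, 0, 0.075], "twist": 0}, {"gripper": 0.42, "travel": [0, 0, 0.075], "twist": 0}, {"gripper": 0.42, "travel": [0, 0, 0.075], "twist": 0}, {"gripper": 0.42, "travel": [0, 0, 0], "twist": 0}, {"gripper": 0.55, "travel": [0, 0, 0], "twist": 0}, {"gripper": 0.65, "travel": [0, 0, 0], "twist": 0}, {"gripper": 0.8, "travel": [0, 0, 0], "twist": 0}, {"gripper": 0.8, "travel": [0, 0, 0], "twist": 0}, {"gripper": 0.8, "travel": [0, 0, 0], "twist": 0}]}}

```text
time_s: 40.08
tool_pos: [0.5647, 0.0612, 0.0035]
tool_rot: [3.141, 0.0, 1.571]
wrist_force: [-2.1, -0.6, 5.4]
grip_width: 0.347
grip_force: 29.5
```

{"op": "send_rows", "data": {"steps": [{"gripper": 1, "travel": [0, 0, -0.1], "twist": 0}, {"gripper": 1, "travel": [0, 0, -0.3], "twist": 0}, {"gripper": 1, "travel": [0, 0, -0.5], "twist": 0}, {"gripper": 1, "travel": [0, 0, -0.8], "twist": 0}, {"gripper": 1, "travel": [0, 0, -0.8], "twist": 0}, {"gripper": 1, "travel": [0.573, -0.206, 0], "twist": 0}, {"gripper": 1, "travel": [0.573, -0.206, 0], "twist": 0}, {"gripper": 1, "travel": [0.573, -0.206, 0], "twist": 0}, {"gripper": 1, "travel": [0.573, -0.206, 0], "twist": 0}, {"gripper": 1, "travel": [0.573, -0.206, 0], "twist": 0}, {"gripper": 1, "travel": [0, 0, 0], "twist": 0}, {"gripper": 1, "travel": [0, 0, 0], "twist": 0}]}}

```text
time_s: 41.58
tool_pos: [0.5028, 0.2329, 0.1537]
tool_rot: [3.141, 0.0, 1.571]
wrist_force: [1.2, 0.3, -1.1]
grip_width: 0.345
grip_force: 29.7
```

{"op": "send_rows", "data": {"steps": [{"gripper": 1, "travel": [0.01, 0, 0.34], "twist": 0}, {"gripper": 1, "travel": [0, 0, 0.34], "twist": 0}, {"gripper": 1, "travel": [0, 0, 0.34], "twist": 0}, {"gripper": 1, "travel": [0, 0, 0.12], "twist": 0}, {"gripper": 1, "travel": [0, 0, 0.12], "twist": 0}, {"gripper": 1, "travel": [0, 0, 0.12], "twist": 0}, {"gripper": 1, "travel": [0, 0, 0.12], "twist": 0}, {"gripper": 1, "travel": [0, 0, 0.12], "twist": 0}, {"gripper": 1, "travel": [0, 0, 0], "twist": 0}]}}

```text
time_s: 42.7
tool_pos: [0.502, 0.2336, 0.0551]
tool_rot: [-3.14, 0.0, 1.571]
wrist_force: [-0.3, 0.4, -0.1]
grip_width: 0.347
grip_force: 29.7
```

{"op": "send_rows", "data": {"steps": [{"gripper": 0.5, "travel": [0, 0, 0], "twist": 0}, {"gripper": 0.4, "travel": [0, 0, 0], "twist": 0}, {"gripper": 0.4, "travel": [0, 0, 0], "twist": 0}, {"gripper": 0.4, "travel": [0, 0, -0.3], "twist": 0}, {"gripper": 0.3, "travel": [0, 0, -0.7], "twist": 0}, {"gripper": 0.2, "travel": [0, 0, -0.9], "twist": 0}, {"gripper": 0.2, "travel": [0, 0, -0.9], "twist": 0}, {"gripper": 0.2, "travel": [-0.83, 0, 0], "twist": 0}, {"gripper": 0.2, "travel": [-0.83, 0, 0], "twist": 0}, {"gripper": 0.2, "travel": [-0.83, 0, 0], "twist": 0}, {"gripper": 0.2, "travel": [-0.83, 0, 0], "twist": 0}, {"gripper": 0.2, "travel": [-0.83, 0, 0], "twist": 0}, {"gripper": 0.2, "travel": [-0.83, 0, 0], "twist": 0}, {"gripper": 0.2, "travel": [-0.83, 0, 0], "twist": 0}, {"gripper": 0.2, "travel": [-0.83, 0, 0], "twist": 0}, {"gripper": 0.2, "travel": [-0.83, 0, 0], "twist": 0}, {"gripper": 0.2, "travel": [-0.83, 0, 0], "twist": 0}, {"gripper": 0.2, "travel": [0, 0, 0], "twist": 0}, {"gripper": 0.2, "travel": [0, 0, 0], "twist": 0}]}}

```text
time_s: 45.08
tool_pos: [0.5028, -0.2639, 0.2245]
tool_rot: [3.141, -0.0, 1.571]
wrist_force: [-0.4, 1.1, -0.4]
grip_width: 0.804
grip_force: 0.0
```

Run:
```python
from h import *
p=grab('side'); q=grab('scene')
a=cv2.resize(p['pixels'][230:350,180:310],None,fx=3,fy=3); b=cv2.resize(q['pixels'][180:300,310:440],None,fx=3,fy=3)
cv2.imwrite('pics/f1.png',np.hstack([a,b])[:,:,::-1])
p=grab('wrist'); print(r.get_state()['tool_pos'])
for d in models.outline_of('cap',p)[:2]: e=d['extent']; print(d['p'],e)
for d in models.landmark_of('cap',p)[:2]: print(d['p'],at_z(p,d['position'],.006))
save(p,'w10.png'); g=p['pixels'].mean(2).astype(np.uint8)
c=cv2.HoughCircles(g[120:300,200:360],cv2.HOUGH_GRADIENT,1,30,param1=60,param2=8,minRadius=10,maxRadius=18)
if c is not None:
  for u,v,rr in c[0][:3]: print(u+200,v+120,rr,at_z(p,[u+200,v+120],.052))
```

```text
[ 0.50295056 -0.2630749   0.22415783]
0.61 [265.2, 167.1, 292.5, 207.9]
0.65 [[ 0.50241909 -0.26367692  0.006     ]]
279.5 189.5 14.1 [[ 0.50399904 -0.26331597  0.052     ]]
300.5 161.5 17.4 [[ 0.52638936 -0.23257644  0.052     ]]
259.5 161.5 17.2 [[ 0.48254256 -0.23267006  0.052     ]]
```

View pics/f1.png

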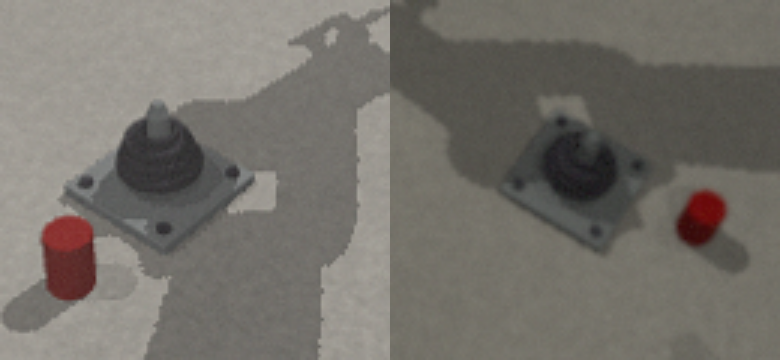

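The views show all four rings stacked as a flat pyramid. I fetch the cap now.

{"op": "send_rows", "data": {"newtons": 35, "steps": [{"gripper": 0.2, "travel": [0, 0, 0.425], "twist": 0}, {"gripper": 0.2, "travel": [0, 0, 0.425], "twist": 0}, {"gripper": 0.2, "travel": [0, 0, 0.425], "twist": 0}, {"gripper": 0.2, "travel": [0, 0, 0.425], "twist": 0}, {"gripper": 0.2, "travel": [0, 0, 0.425], "twist": 0}, {"gripper": 0.2, "travel": [0, 0, 0.425], "twist": 0}, {"gripper": 0.2, "travel": [0, 0, 0.425], "twist": 0}, {"gripper": 0.2, "travel": [0, 0, 0.41], "twist": 0}, {"gripper": 0.2, "travel": [0, 0, 0], "twist": 0}, {"gripper": 0.5, "travel": [0, 0, 0], "twist": 0}, {"gripper": 0.8, "travel": [0, 0, 0], "twist": 0}, {"gripper": 1, "travel": [0, 0, 0], "twist": 0}, {"gripper": 1, "travel": [0, 0, 0], "twist": 0}, {"gripper": 1, "travel": [0, 0, 0], "twist": 0}, {"gripper": 1, "travel": [0, 0, 0], "twist": 0}]}}

```text
time_s: 47.2
tool_pos: [0.5038, -0.265, 0.0223]
tool_rot: [3.14, 0.001, 1.571]
wrist_force: [-0.3, 1.1, 6.7]
grip_width: 0.385
grip_force: 35.2
```

{"op": "send_rows", "data": {"steps": [{"gripper": 1, "travel": [0, 0, -0.2], "twist": 0}, {"gripper": 1, "travel": [0, 0, -0.5], "twist": 0}, {"gripper": 1, "travel": [0, 0, -0.8], "twist": 0}, {"gripper": 1, "travel": [0, 0, -0.8], "twist": 0}, {"gripper": 1, "travel": [0.69, 0, 0], "twist": 0}, {"gripper": 1, "travel": [0.69, 0, 0], "twist": 0}, {"gripper": 1, "travel": [0.69, 0, 0], "twist": 0}, {"gripper": 1, "travel": [0.69, 0, 0], "twist": 0}, {"gripper": 1, "travel": [0.69, 0, 0], "twist": 0}, {"gripper": 1, "travel": [0.69, 0, 0], "twist": 0}, {"gripper": 1, "travel": [0.69, 0, 0], "twist": 0}, {"gripper": 1, "travel": [0.69, 0, 0], "twist": 0}, {"gripper": 1, "travel": [0.69, 0, 0], "twist": 0}, {"gripper": 1, "travel": [0.69, 0, 0], "twist": 0}, {"gripper": 1, "travel": [0.69, 0, 0], "twist": 0}, {"gripper": 1, "travel": [0.69, 0, 0], "twist": 0}, {"gripper": 1, "travel": [0, 0, 0], "twist": 0}, {"gripper": 1, "travel": [0, 0, 0], "twist": 0}]}}

```text
time_s: 49.45
tool_pos: [0.5023, 0.2322, 0.1588]
tool_rot: [-3.142, 0.0, 1.571]
wrist_force: [-1.4, 0.1, -1.3]
grip_width: 0.384
grip_force: 35.0
```

{"op": "send_rows", "data": {"steps": [{"gripper": 1, "travel": [0.015, 0.005, 0.32], "twist": 0}, {"gripper": 1, "travel": [0, 0, 0.32], "twist": 0}, {"gripper": 1, "travel": [0, 0, 0.32], "twist": 0}, {"gripper": 1, "travel": [0, 0, 0.1], "twist": 0}, {"gripper": 1, "travel": [0, 0, 0.1], "twist": 0}, {"gripper": 1, "travel": [0, 0, 0.1], "twist": 0}, {"gripper": 1, "travel": [0, 0, 0.1], "twist": 0}, {"gripper": 1, "travel": [0, 0, 0], "twist": 0}, {"gripper": 1, "travel": [0, 0, 0], "twist": 0}]}}

```text
time_s: 50.58
tool_pos: [0.5031, 0.2335, 0.0774]
tool_rot: [3.141, -0.0, 1.571]
wrist_force: [-1.1, 0.3, -1.1]
grip_width: 0.386
grip_force: 35.0
```

{"op": "send_rows", "data": {"steps": [{"gripper": 1, "travel": [0, 0, 0.03], "twist": 0}, {"gripper": 1, "travel": [0, 0, 0.015], "twist": 0}, {"gripper": 1, "travel": [0, 0, 0], "twist": 0}, {"gripper": 0.5, "travel": [0, 0, 0], "twist": 0}, {"gripper": 0.2, "travel": [0, 0, 0], "twist": 0}, {"gripper": 0.2, "travel": [0, 0, 0], "twist": 0}, {"gripper": 0.2, "travel": [0, 0, -0.3], "twist": 0}, {"gripper": 0.2, "travel": [0, 0, -0.6], "twist": 0}, {"gripper": 0.2, "travel": [0, 0, -0.8], "twist": 0}, {"gripper": 0.2, "travel": [0, 0, -0.8], "twist": 0}, {"gripper": 0.2, "travel": [-0.8, 0, -0.2], "twist": 0}, {"gripper": 0.2, "travel": [-0.8, 0, 0], "twist": 0}, {"gripper": 0.2, "travel": [-0.8, 0, 0], "twist": 0}, {"gripper": 0.2, "travel": [0, 0, 0], "twist": 0}, {"gripper": 0.2, "travel": [0, 0, 0], "twist": 0}]}}

```text
time_s: 52.45
tool_pos: [0.5031, 0.0896, 0.2374]
tool_rot: [3.14, -0.0, 1.571]
wrist_force: [-0.4, 0.4, 0.0]
grip_width: 0.801
grip_force: 0.0
```

Run:
```python
from h import *
p=grab('side'); q=grab('scene')
a=cv2.resize(p['pixels'][230:350,180:310],None,fx=3,fy=3); b=cv2.resize(q['pixels'][180:300,310:440],None,fx=3,fy=3)
cv2.imwrite('pics/f2.png',np.hstack([a,b])[:,:,::-1])
```

```text
(no output)
```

View pics/f2.png

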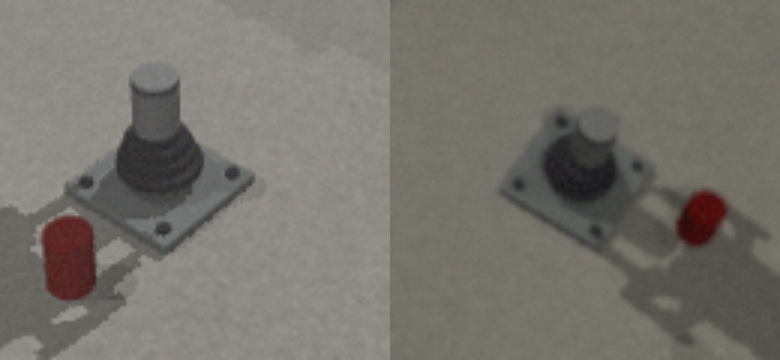

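The cap sits upright on the stack and the gripper is clear, so I hand the job in.

```bash
python3 -c "
from workcell import r
print(r.finish_job())"
```

```text
the job is handed in; nothing more can be done
None
```

The job is handed in: all four rings found (64, 56, 48 and 32 mm) are on the arbor, widest at the bottom, with the cap back on top; the final side and scene pictures show this, but the hand-in returned no verdict.

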